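# Ready the hand probe at the sensor test bench

## Task

Get the test bench ready for hand probing: pick up the light grey retractable probe, hold it clear of the bench and push its end button square on against the upright face of the steel stop until it is fully in and the needle stays out. Lay the probe flat in the two saddles of its aluminium cradle, either way round and centred, and set the lever on the grey selector box upright, to the middle mark. Let go of everything and leave the other things on the bench where they are.

Things in the scene. Friction and masses are not known exactly. Their poses are not given: they have to be found in the camera images.
- probe: Loose hand probe lying on the bench, 0.1 to 0.2 kg: light grey square-sided barrel 110 mm long, 20 mm wide, 22 mm high. Origin: centre of the barrel's underside; z up; +x along the barrel towards the end with the button, -x towards the tapered black nose, whose end is 73 mm from the origin. Behind the barrel a black collar (18 mm diameter, from x = 55 to 61 mm), then the steel button. A steel needle comes out of the nose by up to 8 mm as the button goes in.
- probe_core (a joint): How far the probe's button is pushed in, m: 0 to 0.002 at the start (out), 0.010 at its end stop (fully in). No spring: it resists with about 4 N all the way and stays where it is pushed.
- probe_button (a point): Centre of the button's flat end face. The button is a steel cylinder of 14 mm diameter on the barrel's axis (11 mm above the underside); its end face is 73 mm from the probe's origin when out, 63 mm when fully in.
- stop: Fixed steel angle stop bolted to the bench: upright plate 90 mm wide, 100 mm high, 10 mm thick, with its foot and two braces behind it. Origin: bench level, middle of the lower edge of the clear front face; z up, +x points into the plate (the pushing direction), y along the face.
- stop_face (a point): Point on the clear front face, middle of its width, 60 mm above the bench; axes as stop.
- cradle: Fixed aluminium cradle, base plate 110 x 70 x 8 mm. Two saddles with flared cheeks, each 10 mm thick, stand at x = -40 and +40 mm, clear space of 70 mm between them, nothing there above the 8 mm base. Saddle floors 42 mm above the bench, about 27 mm wide between the cheeks' feet, opening to about 55 mm at the cheek tops, 63 mm above the bench. Origin: bench level, centre; x along the line of the saddles (the way the probe lies), z up.
- cradle_seat (a point): Midway between the saddles at the height of their floors (42 mm above the bench): where the centre of the laid probe's underside belongs; axes as cradle.
- lever_unit: Fixed grey selector box 130 x 70 x 40 mm with a lever on its top. Origin: centre of its underside; z up; x along the lever's swing, 130 mm long.
- lever (a joint): Lever angle, rad: 0 upright (middle mark), positive leaning to the box's +x, negative to -x; range -0.8 to 0.8. Starts leaning to -x. Stiff hinge (0.12 N m, some 1.5 N at the knob), stays where it is left.
- lever_hinge (a point): The lever's hinge, in the middle of the box's top, 40 mm above the bench; the hinge axis is the box's y.
- lever_knob (a point): Centre of the white ball knob, 22 mm diameter, 80 mm from the hinge, on a rod of 8 mm diameter.
- sensor0: bystander: small loose black sensor capsule, 20 mm diameter, 14 mm high; leave it alone
- sensor1: bystander: another such capsule; leave it alone
- sensor2: bystander: another such capsule; leave it alone
- bowl: bystander: open stainless bowl, 104 mm diameter, 60 mm high; leave it alone
- screwdriver: bystander: screwdriver lying on the bench; leave it alone
- tape: bystander: roll of white tape lying flat, 80 mm diameter, 20 mm high; leave it alone
- bottle: bystander: small white closed bottle, 44 mm diameter, 110 mm high, standing; leave it alone

How it is judged:
On the way:
1. the button is pushed fully in (9 mm or more) on the stop's front face, the probe at least 15 mm clear of the bench and within 15 degrees of square (value of joint probe_core above 0.009 m and contact force between probe and stop above 1 N and height (world z) of probe above 0.015 m and angle between the x axis of probe and the x axis of stop, either way round below 0.26 rad and x of probe in the frame of stop below 0 m and x of probe_button in the frame of stop above -0.005 m), for 0.02 s.
At the end, for the whole second after the job is handed in: The button is still in by at least 8 mm; the probe lies still and flat on both saddle floors, its centre within 15 mm of the cradle's middle lengthwise and 10 mm sideways; the lever stands within 0.12 rad (7 degrees) of upright; everything is let go (value of joint probe_core above 0.008 m and x of probe in the frame of cradle_seat between -0.015 and 0.015 m and y of probe in the frame of cradle_seat between -0.01 and 0.01 m and z of probe in the frame of cradle_seat between -0.004 and 0.005 m and angle between the x axis of probe and the x axis of cradle, either way round below 0.2 rad and angle between probe's own z axis and vertical below 0.12 rad and linear speed of probe below 0.02 m/s and value of joint lever between -0.12 and 0.12 rad and velocity of joint lever between -0.05 and 0.05 rad/s); the robot touches nothing.
It fails at once if a bystander is moved more than 30 mm (distance of any of sensor0, sensor1, sensor2, bowl, screwdriver, tape, bottle from where it was at the start of the episode above 0.03 m).
It also fails if it takes over 56 s, if anything falls off the work surface, if the arm or the gripper's body presses on something with over 40 N, if the wrist force passes 120 N, or if a joint passes its speed limit or range.

## Robot

A 6-joint arm with a two-finger parallel gripper is mounted at the origin on the work surface. World frame = base frame: x ahead of the robot, y to its left, z up, the work surface at z = 0. Lengths are in m, angles in rad, forces in N, time in s.
With the tool pointing down it reaches from about 0.35 to 0.85 m from the base axis. Payload 8.1 kg.
Tool frame: the origin (TCP) lies midway between the tips of the shut fingers; the grasp point (between the pads) lies 19 mm behind it (robot.grip_point_offset is the distance from the TCP to the grasp point, in m); z points along the fingers, y is the line along which they close (so a half turn about z gives the same grasp; the last joint's range is limited). The gripper opens to 93 mm and grips with 3 to 60 N. Pads are 15 mm wide; open, the fingers measure 128 mm over their backs; the gripper's body (75 mm by 188 mm) begins 65 mm behind the grasp point.
Start: joints at [-1.354, 0.13, 1.488, -0, 1.523, -0.085], TCP at [0.178, -0.573, 0.219] pointing down, gripper open.
Joint ranges: [-2.96, 2.96], [-0.89, 2.26], [0.02, 2.5], [-1.34, 4.48], [0, 2.73], [-2.66, 2.66]. Speed limits (rad/s): [2.39, 2.39, 2.79, 3.14, 3.14, 3.14].

## Interface

Orientations are given as a rotation vector (axis times angle).
In Python, from plant import robot, read_camera, job gives the robot as it stands.
- The arm moves only by the shell command python3 -m inch 'ROWS' [FORCE]. ROWS is JSON, one flat list of numbers, 5 for each row, row after row: the shift along the world's x, y, z in mm, then the turn about the world's z in degrees, then the opening in per cent of the stroke, from 0 (shut) to 100 (fully open). In form: [dx, dy, dz, yaw, hand, dx, dy, dz, yaw, hand, ...]. A call has 1 to 10 rows; each row is the pose to reach, as a shift and turn from the pose commanded when the call began; what a row does not reach only later rows make up. A row lasts 1/12 s, in which the tool goes at most 41.7 mm and 7.16 degrees, less where a joint would pass 70% of its speed; a pose out of reach is approached as far as the arm can. A call with a gripper value outside its range is refused whole. The fingers move at their own pace and stop on an object; FORCE is the grip in N (left out, the last holds). Time passes only in rows, so rows that repeat a pose let the fingers close. It gives the time, the measured TCP pose, the force, the opening and the grip force at its end, in the units of the state.
- robot.read_state(): the state, without advancing time (a new reading comes with each control period).
- read_camera(name): name is "scene" or "top" or "wrist"; returns a dict with "image" (384x512x3 uint8, blue, green, red), "K" (3x3 intrinsics, pixels), "D" ([k1, k2, p1, p2, k3] as OpenCV has them; the pictures are not rectified), "extrinsics" (4x4, takes a point from world to camera coordinates); the wrist camera has in their place "mount" (4x4, takes a point from camera to tool coordinates, whose origin is the TCP and whose axes are the flange's). Camera axes: x right, y down, z forward; pixel columns grow to the right and rows downward; lengths in m; the calibration is good to about 2 mm. A picture is of the moment at which its call begins: read the wrist's pose just before it. There is no depth.
- job.close_job(): hands the job in; it is judged then, once.
The state is a dict: "t": time; "q": joint angles; "dq": joint speeds; "joint_torque": joint torques, N m; "tool_pos": TCP position; "orientation": TCP orientation; "force": force on the tool from outside, world axes, zero at the start; "wrist_torque": the same for the moment, N m; "opening": finger opening in m; "gripper_force": force on a finger pad.
Only numpy, scipy, OpenCV 4.12 (cv2) and the standard library are available. Lean on these libraries where they do the work, as an engineer would, in place of code of your own. Each camera call takes 0.05 s, during which the arm holds its last target. There are 200 camera calls.

## Working session

There is one attempt and no reset: what is moved stays moved. The work goes in short steps, Python scripts to look and compute and a shell command to move; the robot and the scene stay as the last step left them, time stands still between calls to the robot, and variables do not carry over. Pictures are saved under pics/ and viewed, at most 10 in all, crops included, and the job is handed in when it is done.

```bash
mkdir -p pics; ls; python3 - <<'E'
from plant import robot, read_camera, job
import cv2,pickle
s=robot.read_state();print(s['t'],s['tool_pos'],s['orientation'],s['opening'],robot.grip_point_offset)
d={}
for n in("scene","top"):
    c=read_camera(n);d[n]=c;cv2.imwrite(f'pics/{n}0.png',c['image']);print(n,c['K'],c['D'],c['extrinsics'])
pickle.dump(d,open('cams0.pkl','wb'))
for n in d: cv2.imwrite(f'pics/{n}0b.png',cv2.resize(d[n]['image'],(800,600),interpolation=cv2.INTER_CUBIC))
E
```

```text
pics
0.0 [ 0.17824179 -0.57234599  0.21761966] [-3.10413416e+00 -4.72048007e-01  2.29758005e-04] 0.09294908817769626 0.0188
scene [[387.33282723   0.         248.53464681]
 [  0.         387.33282723 186.37971896]
 [  0.           0.           1.        ]] [-0.09398837  0.          0.          0.          0.        ] [[-0.89010443  0.45566393  0.00919217  0.49971757]
 [ 0.29703278  0.59529178 -0.74659173 -0.05587505]
 [-0.34566694 -0.66181423 -0.66521898  1.23918341]
 [ 0.          0.          0.          1.        ]]
top [[394.75342125   0.         254.30028212]
 [  0.         394.75342125 192.01314255]
 [  0.           0.           1.        ]] [-0.12189512  0.          0.          0.          0.        ] [[-0.02267705 -0.99972203  0.00645072 -0.01481088]
 [-0.98210407  0.02106978 -0.18715678  0.52372134]
 [ 0.18696884 -0.01057944 -0.98230888  0.95103071]
 [ 0.          0.          0.          1.        ]]
```

View pics/top0b.png

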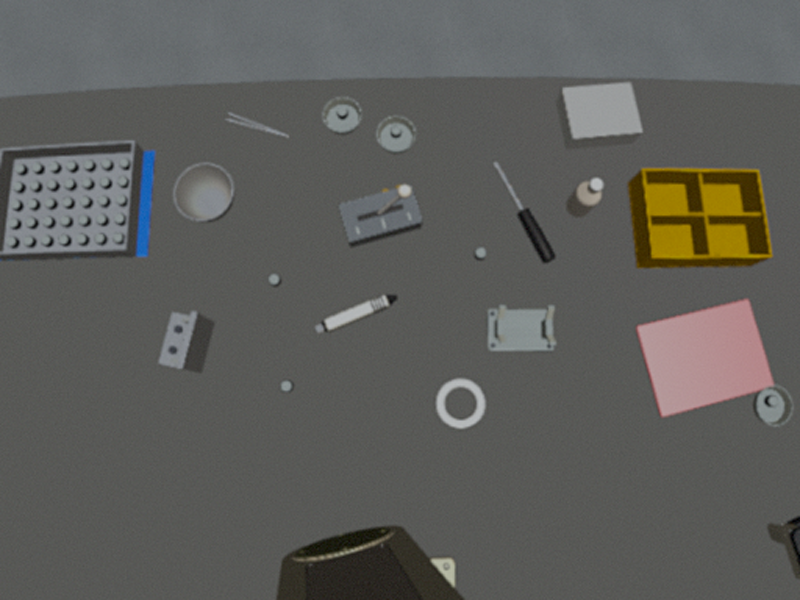

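View pics/scene0b.png

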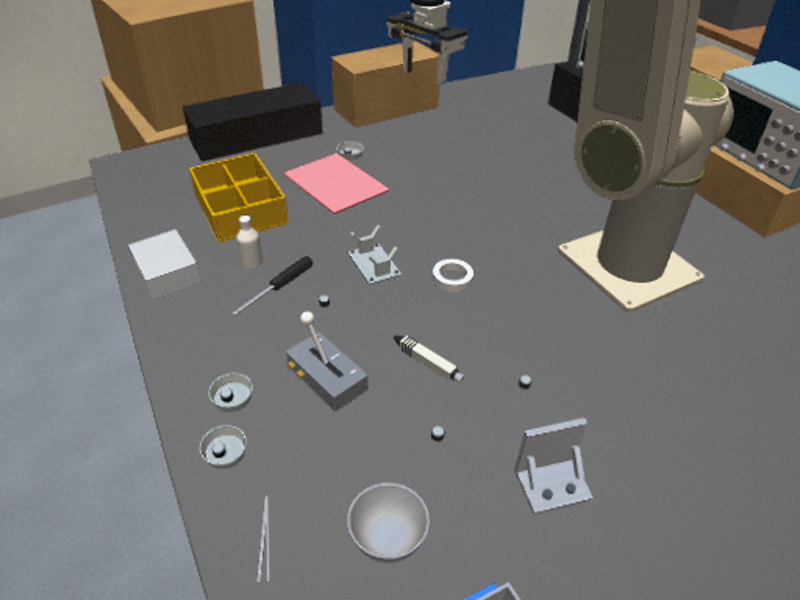

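The top view shows the probe at about (355,313) with its button pointing left, towards the stop at (190,340). The cradle is at (521,329), and the lever box at (381,215) has its knob at (404,190). Next I'll enlarge crops of both views to measure.

```bash
cat > h.py <<'E'
import numpy as np,cv2,pickle
def ray(c,px):
    u=cv2.undistortPoints(np.array([[px]],float),c['K'],np.array(c['D']))[0,0]
    E=c['extrinsics'];R=E[:3,:3];t=E[:3,3]
    return -R.T@t, R.T@np.array([u[0],u[1],1])
def atz(c,px,z):
    o,d=ray(c,px);return o+d*(z-o[2])/d[2]
def proj(c,P):
    E=c['extrinsics'];r=cv2.Rodrigues(E[:3,:3])[0]
    return cv2.projectPoints(np.array(P,float).reshape(-1,3),r,E[:3,3],c['K'],np.array(c['D']))[0][:,0]
def tri(cs,pxs):
    A=0;b=0
    for c,p in zip(cs,pxs):
        o,d=ray(c,p);d=d/np.linalg.norm(d);M=np.eye(3)-np.outer(d,d);A=A+M;b=b+M@o
    return np.linalg.solve(A,b)
def tiles(img,cs,f,w,h):
    out=[]
    for (x,y) in cs:
        t=cv2.resize(img[y:y+h,x:x+w],(w*f,h*f),interpolation=cv2.INTER_CUBIC)
        for k in range(0,w,10):
            cv2.line(t,(k*f,0),(k*f,6),(0,255,255),1)
            if k%20==0: cv2.putText(t,str(x+k),(k*f,16),0,.35,(0,255,255),1)
        for k in range(0,h,10):
            cv2.line(t,(0,k*f),(6,k*f),(0,255,255),1); cv2.putText(t,str(y+k),(8,k*f+4),0,.35,(0,255,255),1)
        out.append(t)
    return np.vstack([np.hstack(out[:2]),np.hstack(out[2:])])
E
python3 - <<'E'
from h import *
d=pickle.load(open('cams0.pkl','rb'))
def br(i): return cv2.convertScaleAbs(i,alpha=1.4,beta=10)
cv2.imwrite('pics/t4.png',tiles(br(d['top']['image']),[(95,190),(195,175),(300,190),(210,110)],6,66,50))
cv2.imwrite('pics/s4.png',tiles(br(d['scene']['image']),[(325,262),(244,203),(215,140),(178,195)],6,66,50))
E
```

```text
(no output)
```

View pics/t4.png

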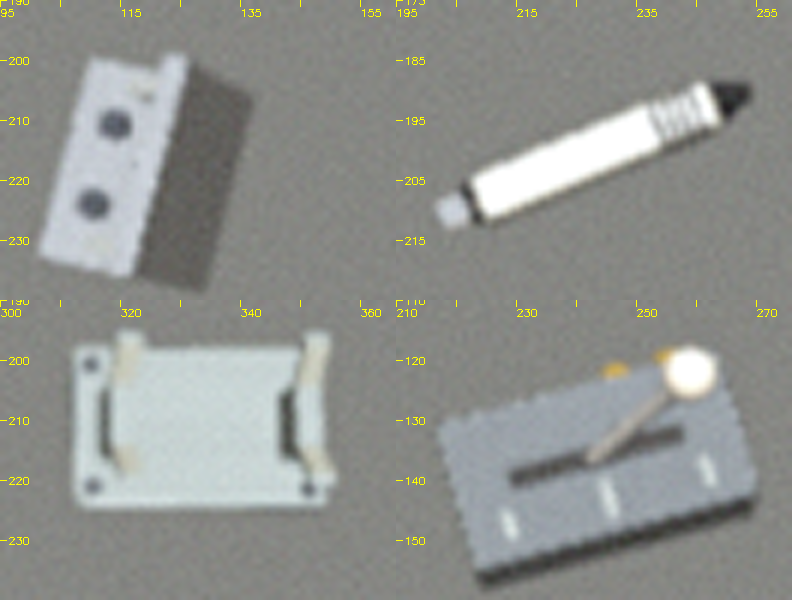

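View pics/s4.png

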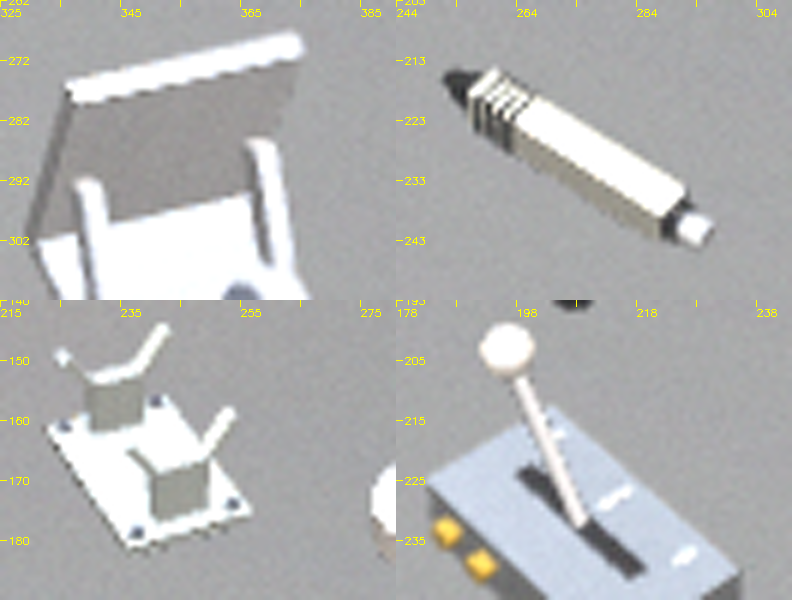

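The top tiles show the stop's front face (dark) between its upper edge (126,201)-(117,236) and its lower edge (136,206)-(129,238). The probe runs from the button end at (202,210) to the nose at (253,189). The cradle base corners and the box top corners are clear, and the knob is at (259,122) in top and (196,203) in scene.

```bash
cat >> h.py <<'E'
def T(o,X,Y,off=(0,0),f=6): return (o[0]+(X-off[0]+.5)/f-.5, o[1]+(Y-off[1]+.5)/f-.5)
E
python3 - <<'E'
from h import *
np.set_printoptions(precision=4,suppress=True)
d=pickle.load(open('cams0.pkl','rb'));t,s=d['top'],d['scene']
def show(n,pts,z):
    P=np.array([atz(t,p,z) for p in pts]);print(n,z);print(P[:,:2],'len',[round(float(np.linalg.norm(P[i]-P[i-1])),4) for i in range(len(P))]);return P
S=(95,190);a=show('stop bottom',[T(S,252,97),T(S,205,292)],0)
b=show('stop top front',[T(S,188,66),T(S,133,277)],.1)
for P in(a,b):
    e=P[1]-P[0];print('edge dir',np.degrees(np.arctan2(e[1],e[0])),'mid',P.mean(0))
P=(195,175);o=(396,0)
p=show('probe axis',[T(P,437,211,o),T(P,751,92,o)],.011);e=p[0]-p[1];print('yaw',np.degrees(np.arctan2(e[1],e[0])),'mid',p.mean(0))
q=show('barrel top',[T(P,470,184,o),T(P,487,222,o),T(P,722,122,o),T(P,704,84,o)],.022);print(q.mean(0))
C=(300,190);o=(0,300)
c=show('cradle base',[T(C,75,346,o),T(C,75,507,o),T(C,328,505,o),T(C,326,347,o)],.008);print(c.mean(0))
L=(210,110);o=(396,300)
l=show('box top',[T(L,439,425,o),T(L,480,573,o),T(L,758,497,o),T(L,718,350,o)],.04);print(l.mean(0))
e=l[2]-l[1];print('edge',np.degrees(np.arctan2(e[1],e[0])));e=l[3]-l[0];print('edge',np.degrees(np.arctan2(e[1],e[0])))
k=tri([t,s],[T(L,690,372,o),T((178,195),507,348,o)]);print('knob',k)
print('knob chk',proj(t,k),T(L,690,372,o),proj(s,k),T((178,195),507,348,o))
print('probe scene chk btn', tri([t,s],[T(P,437,211,(396,0)),T((244,203),706,235,(396,0))]))
print('saddle tri: cheek tips')
E
```

```text
stop bottom 0
[[0.5021 0.2881]
 [0.4158 0.3068]] len [0.0884, 0.0884]
stop top front 0.1
[[0.4992 0.2855]
 [0.4144 0.3051]] len [0.0871, 0.0871]
edge dir 167.7952992986455 mid [0.4589 0.2974 0.    ]
edge dir 166.96709223968418 mid [0.4568 0.2953 0.1   ]
probe axis 0.011
[[ 0.4863  0.1126]
 [ 0.5363 -0.0255]] len [0.1468, 0.1468]
yaw 109.87585202056825 mid [0.5113 0.0436 0.011 ]
barrel top 0.022
[[ 0.4962  0.0969]
 [ 0.4795  0.0896]
 [ 0.5211 -0.0125]
 [ 0.5381 -0.005 ]] len [0.1102, 0.0182, 0.1102, 0.0185]
[0.5087 0.0423 0.022 ]
cradle base 0.008
[[ 0.5138 -0.1793]
 [ 0.4427 -0.1758]
 [ 0.4406 -0.2876]
 [ 0.5109 -0.2914]] len [0.1122, 0.0712, 0.1118, 0.0703]
[ 0.477  -0.2335  0.008 ]
box top 0.04
[[ 0.6931  0.0691]
 [ 0.6248  0.0514]
 [ 0.6569 -0.0705]
 [ 0.7256 -0.0549]] len [0.1282, 0.0705, 0.1261, 0.0705]
[ 0.6751 -0.0012  0.04  ]
edge -75.29311671481618
edge -75.31414824117962
knob [ 0.6874 -0.0402  0.1132]
knob chk [[258.5544 121.6298]] (258.5833333333333, 121.58333333333333) [[196.0317 202.5657]] (196.08333333333334, 202.58333333333334)
probe scene chk btn [0.4851 0.1118 0.0181]
saddle tri: cheek tips
```

Everything matches the given sizes: the probe is at (0.510, 0.043) with yaw 109.9°, the stop normal is at 77.4°, the cradle axis at 88.7°, and the lever leans about 0.51 rad. Now I'll move above the probe.

```bash
python3 -m inch '[332,616,-110,92.6,70,332,616,-110,92.6,70,332,616,-110,92.6,70,332,616,-110,92.6,70,332,616,-110,92.6,70,332,616,-110,92.6,70,332,616,-110,92.6,70,332,616,-110,92.6,70,332,616,-110,92.6,70,332,616,-110,92.6,70]' 40
```

```text
t: 0.93
tool_pos: [0.3739, -0.2086, 0.1535]
orientation: [2.236, 2.207, 0.0]
force: [1.4, -0.6, -0.7]
opening: 0.0652
gripper_force: 0.0
```

```bash
python3 -m inch '[136,252,-46,20.7,70,136,252,-46,20.7,70,136,252,-46,20.7,70,136,252,-46,20.7,70,136,252,-46,20.7,70,136,252,-46,20.7,70,136,252,-46,20.7,70,136,252,-46,20.7,70,136,252,-46,20.7,70,136,252,-46,20.7,70]'; python3 - <<'E'
from h import *
from plant import robot,read_camera
s=robot.read_state();c=read_camera('wrist')
np.set_printoptions(precision=5,suppress=True)
print(s['tool_pos'],s['orientation'],s['force'])
X=np.eye(4);X[:3,:3]=cv2.Rodrigues(np.array(s['orientation']))[0];X[:3,3]=s['tool_pos']
c['extrinsics']=np.linalg.inv(X@np.array(c['mount']));pickle.dump(c,open('w1.pkl','wb'))
y=np.radians(109.9);R=np.array([[np.cos(y),-np.sin(y)],[np.sin(y),np.cos(y)]]);o=np.array([.510,.043])
i=c['image'].copy()
for b in [(.055,.01),(.055,-.01),(-.055,-.01),(-.055,.01),(0,0),(.073,0)]:
    P=[*(o+R@np.array(b)),.022 if abs(b[0])<.07 else .011];p=proj(c,P)[0];print(b,p);cv2.circle(i,tuple(int(v) for v in p),3,(0,0,255),1)
cv2.imwrite('pics/w1.png',i)
E
```

```text
t: 1.77
tool_pos: [0.5091, 0.0414, 0.1074]
orientation: [-1.809, -2.568, 0.002]
force: [-0.3, -0.4, -1.0]
opening: 0.0651
gripper_force: 0.0
[0.50906 0.04138 0.10741] [-1.80873 -2.56755  0.00189] [-0.30385 -0.43697 -0.98253]
(0.055, 0.01) [240.79403 139.18489]
(0.055, -0.01) [263.04953 139.11649]
(-0.055, -0.01) [262.03842 250.31309]
(-0.055, 0.01) [242.16818 250.36198]
(0, 0) [252.02067 197.8993 ]
(0.073, 0) [251.83379 118.47664]
```

View pics/w1.png

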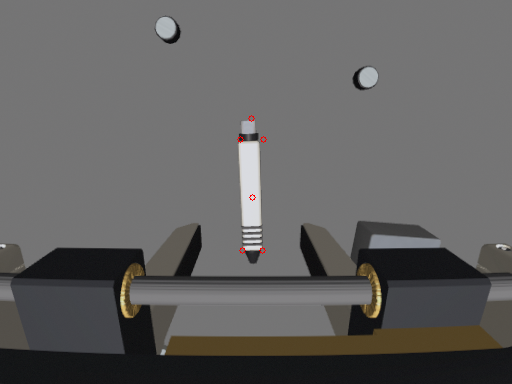

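The wrist view puts the predicted outline (red) on the barrel, within 2 px, with the barrel at (250,195). The yaw is about 1° off. Now descending and gripping.

```bash
python3 -m inch '[0,0,-40,1,70,0,0,-70,1,70,0,0,-90,1,70,0,0,-100,1,70,0,0,-104,1,70,0,0,-104,1,70,0,0,-104,1,70]'
```

```text
t: 2.4
tool_pos: [0.5108, 0.0409, 0.0054]
orientation: [1.788, 2.581, 0.002]
force: [1.2, -0.3, 0.5]
opening: 0.0651
gripper_force: 0.0
```

```bash
python3 -m inch '[0,0,-2,0,70,0,0,-2,0,0,0,0,-2,0,0,0,0,-2,0,0,0,0,-2,0,0,0,0,-2,0,0,0,0,-2,0,0,0,0,-2,0,0,0,0,-2,0,0]' 40
```

```text
t: 3.15
tool_pos: [0.5096, 0.0415, 0.0019]
orientation: [-1.788, -2.583, 0.0]
force: [-0.4, 0.6, 0.7]
opening: 0.0199
gripper_force: 39.9
```

```bash
python3 -m inch '[0,0,25,0,0,0,0,50,0,0,-72,163,50,-33.2,0,-72,163,50,-33.2,0,-72,163,50,-33.2,0,-72,163,50,-33.2,0,-72,163,50,-33.2,0,-72,163,50,-33.2,0,-72,163,50,-33.2,0,-72,163,50,-33.2,0]'; python3 - <<'E'
from h import *
from plant import robot,read_camera
s=robot.read_state();d={}
for n in('scene','top'):d[n]=read_camera(n)
pickle.dump(d,open('c2.pkl','wb'))
A=cv2.convertScaleAbs(tiles(d['top']['image'],[(85,175),(150,175),(85,175),(150,175)],6,66,50)[:300],alpha=1.4,beta=10)
B=cv2.convertScaleAbs(tiles(d['scene']['image'],[(290,230),(330,230),(290,230),(330,230)],6,66,50)[:300],alpha=1.4,beta=10)
cv2.imwrite('pics/c2.png',np.vstack([A,B]))
E
```

```text
t: 3.98
tool_pos: [0.4376, 0.2042, 0.0518]
orientation: [2.448, 1.969, -0.001]
force: [-0.1, -0.7, -1.1]
opening: 0.0197
gripper_force: 39.9
```

View pics/c2.png

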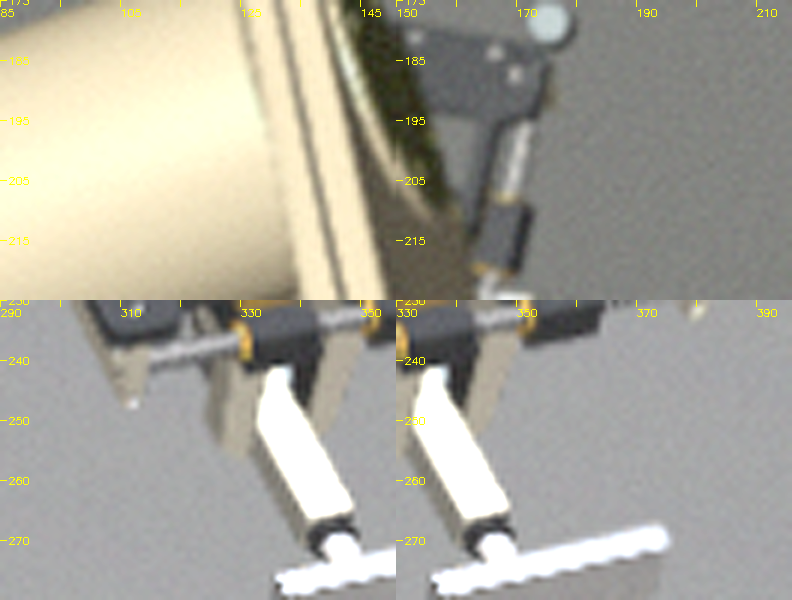

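The scene view shows the probe held firmly, with the button end at about (345,271) just short of the plate, whose top edge runs (336,277)-(374,269). I'll check that against the prediction.

```bash
python3 - <<'E'
from h import *
s=pickle.load(open('c2.pkl','rb'))['scene']
n=np.array([.218,.976]);o=np.array([.4376,.2042])
m=np.array([-.976,.218])
for a,l,z in[(.055,.01,.072),(.055,-.01,.072),(-.055+.0,-.01,.072),(.073,0,.061),(.055,.01,.050),(.055,-.01,.05)]:
    print(a,l,z,proj(s,[*(o+a*n+l*m),z])[0])
for z in(.1,.05):print('face',proj(s,[.458,.296,z]))
for p in[(.4992,.2855,.1),(.4144,.3051,.1)]:print('corner',proj(s,p))
E
```

```text
0.055 0.01 0.072 [349.0534641  264.10616309]
0.055 -0.01 0.072 [340.9830059  265.94241851]
-0.055 -0.01 0.072 [322.33567387 230.54843368]
0.073 0 0.061 [347.50175339 274.27365852]
0.055 0.01 0.05 [347.25934609 269.92448548]
0.055 -0.01 0.05 [339.31448254 271.75721679]
face [[355.07803191 271.35105552]]
face [[350.60751308 284.70737929]]
corner [[336.64694045 275.11206863]]
corner [[373.48653091 266.74911893]]
```

The pose agrees within 2 px. Now pushing along the stop normal.

```bash
python3 -m inch '[2,9,0,0,0,3,13.5,0,0,0,4,18,0,0,0,4.2,19.5,0,0,0,4.5,21,0,0,0,4.8,22,0,0,0,5.1,23,0,0,0,5.3,24,0,0,0,5.3,24,0,0,0]' 55
```

```text
t: 4.83
tool_pos: [0.4431, 0.2284, 0.052]
orientation: [2.452, 1.964, 0.0]
force: [1.1, -4.6, -1.0]
opening: 0.0196
gripper_force: 54.9
```

```bash
python3 -m inch '[0.3,1.5,0,0,0,0.7,3,0,0,0,0.9,4,0,0,0,0.9,4,0,0,0]'; python3 -m inch '[0.2,1,0,0,0,0.4,2,0,0,0,0.4,2,0,0,0]'
```

```text
t: 5.17
tool_pos: [0.4439, 0.2327, 0.052]
orientation: [-2.451, -1.965, -0.0]
force: [1.4, -3.9, -1.6]
opening: 0.0195
gripper_force: 54.9
t: 5.42
tool_pos: [0.4439, 0.2332, 0.0517]
orientation: [2.451, 1.964, -0.004]
force: [-0.5, -10.4, 1.2]
opening: 0.0198
gripper_force: 55.0
```

```bash
python3 -m inch '[0.2,1,0,0,0,0.2,1,0,0,0]'; python3 -m inch '[0.2,1,0,0,0,0.2,1,0,0,0]'
```

```text
t: 5.58
tool_pos: [0.4439, 0.2333, 0.0516]
orientation: [2.45, 1.963, -0.006]
force: [-1.1, -14.7, 3.7]
opening: 0.0194
gripper_force: 55.0
t: 5.75
tool_pos: [0.4439, 0.2334, 0.0514]
orientation: [2.45, 1.962, -0.008]
force: [-1.7, -20.5, 5.4]
opening: 0.0198
gripper_force: 55.0
```

The force rose from 4 N to 20 N with no further advance, so the button is on its end stop. Retreating, then crossing to above the cradle.

```bash
python3 -m inch '[-6,-30,0,0,0,-13,-60,10,0,0,-13,-90,50,5,0,33,-470,80,11.3,0,33,-470,80,11.3,0,33,-470,80,11.3,0,33,-470,80,11.3,0,33,-470,80,11.3,0,33,-470,80,11.3,0,33,-470,80,11.3,0]'; python3 -m inch '[5,-180,0,0,0,5,-180,0,0,0,5,-180,0,0,0,5,-180,0,0,0,5,-180,0,0,0,5,-180,0,0,0]'
```

```text
t: 6.58
tool_pos: [0.4659, -0.1344, 0.1228]
orientation: [2.246, 2.197, 0.003]
force: [0.2, 0.1, -0.9]
opening: 0.0198
gripper_force: 54.9
t: 7.08
tool_pos: [0.4707, -0.3159, 0.1223]
orientation: [2.25, 2.192, 0.001]
force: [0.5, -0.6, -1.1]
opening: 0.0192
gripper_force: 54.9
```

```bash
python3 -m inch '[6,81,0,0,0,6,81,0,0,0,6,81,0,0,0,6,81,0,0,0]'; python3 - <<'E'
from h import *
from plant import robot,read_camera
s=robot.read_state();c=read_camera('wrist')
X=np.eye(4);X[:3,:3]=cv2.Rodrigues(np.array(s['orientation']))[0];X[:3,3]=s['tool_pos']
c['extrinsics']=np.linalg.inv(X@np.array(c['mount']));pickle.dump(c,open('w2.pkl','wb'));pickle.dump(read_camera('scene'),open('s2.pkl','wb'))
i=c['image'].copy();y=np.radians(88.7);R=np.array([[np.cos(y),-np.sin(y)],[np.sin(y),np.cos(y)]]);o=np.array([.477,-.2335])
for b in [(.055,.035,.008),(.055,-.035,.008),(.045,.0275,.063),(.045,-.0275,.063),(.045,.0135,.042),(.045,-.0135,.042),(-.045,.0275,.063),(-.045,-.0275,.063),]:
    p=proj(c,[*(o+R@np.array(b[:2])),b[2]])[0];cv2.circle(i,tuple(int(round(v)) for v in p),2,(0,0,255),1)
i=cv2.convertScaleAbs(i[80:290,130:390],alpha=1.2,beta=10)
cv2.imwrite('pics/w2.png',cv2.resize(i,None,fx=2.8,fy=2.8,interpolation=cv2.INTER_CUBIC))
E
```

```text
t: 7.42
tool_pos: [0.477, -0.2285, 0.1221]
orientation: [-2.241, -2.2, -0.002]
force: [0.4, 0.4, -0.7]
opening: 0.0196
gripper_force: 54.9
```

View pics/w2.png

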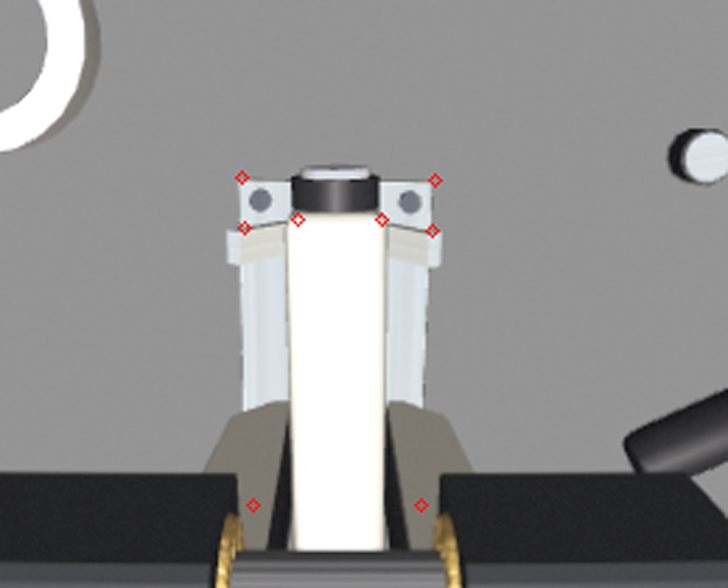

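The wrist view shows the button in, with only a thin rim beyond the collar. The probe is centred at column 336 over the cradle base (238-435), and the predicted base corners match. I'll compute the lengthwise offset.

```bash
python3 - <<'E'
from h import *
c=pickle.load(open('w2.pkl','rb'))
for x,y,z in[(338,214,.142),(290,214,.142),(384,214,.142),(298,540,.142),(382,540,.142)]:
    print(x,y,atz(c,(130+x/2.8,80+y/2.8),z))
E
```

```text
338 214 [ 0.47812864 -0.17369541  0.142     ]
290 214 [ 0.46905164 -0.17353113  0.142     ]
384 214 [ 0.48682792 -0.17384554  0.142     ]
298 540 [ 0.46836814 -0.24318551  0.142     ]
382 540 [ 0.48634332 -0.24350799  0.142     ]
```

```bash
python3 -m inch '[0,-5,-30,0,0,0,-5,-55,0,0,0,-5,-68,0,0,0,-5,-73,0,0,0,-5,-75,0,0,0,-5,-75,0,0]'; python3 -m inch '[0,0,-1,0,0,0,0,-2,0,0,0,0,-2,0,0]'
```

```text
t: 8.02
tool_pos: [0.4768, -0.2375, 0.0476]
orientation: [2.247, 2.196, 0.0]
force: [0.1, 0.5, -1.2]
opening: 0.0194
gripper_force: 54.9
t: 8.27
tool_pos: [0.4774, -0.2376, 0.0463]
orientation: [2.245, 2.195, 0.001]
force: [0.2, -0.4, -2.0]
opening: 0.0197
gripper_force: 54.9
```

```bash
python3 -m inch '[0,3,-1,0,0,0,3,-1,0,0]'; python3 -m inch '[0,0,-1,0,0,0,0,-1,0,0]';python3 -m inch '[0,0,-1,0,0,0,0,-1,0,0]'
```

```text
t: 8.43
tool_pos: [0.4768, -0.2338, 0.0446]
orientation: [2.246, 2.196, 0.0]
force: [-0.1, -0.1, -1.4]
opening: 0.0193
gripper_force: 54.9
t: 8.6
tool_pos: [0.4769, -0.234, 0.0439]
orientation: [2.246, 2.196, 0.0]
force: [-1.0, 1.5, 3.2]
opening: 0.02
gripper_force: 54.9
t: 8.77
tool_pos: [0.477, -0.234, 0.0438]
orientation: [2.246, 2.197, 0.0]
force: [-6.3, 5.3, 13.9]
opening: 0.0195
gripper_force: 54.9
```

Seated on the floors, so releasing now.

```bash
python3 -m inch '[0,0,1,0,0,0,0,1,0,55,0,0,1,0,55,0,0,1,0,55,0,0,1,0,55,0,0,40,0,55,0,0,80,0,55,0,0,110,0,55,0,0,140,0,55,0,0,140,0,55]'; python3 - <<'E'
from h import *
from plant import robot,read_camera
d={n:read_camera(n) for n in('scene','top')};pickle.dump(d,open('c3.pkl','wb'))
A=tiles(d['top']['image'],[(300,190),(290,180),(300,190),(290,180)],6,66,50)[:300,:396]
B=tiles(d['scene']['image'],[(205,135),(210,130),(300,190),(290,180)],6,66,50)[:300,:396]
cv2.imwrite('pics/c3.png',np.hstack([A,B]))
E
```

```text
t: 9.6
tool_pos: [0.4799, -0.2361, 0.19]
orientation: [2.239, 2.189, 0.004]
force: [-0.1, -0.1, 0.2]
opening: 0.0511
gripper_force: 0.0
```

View pics/c3.png

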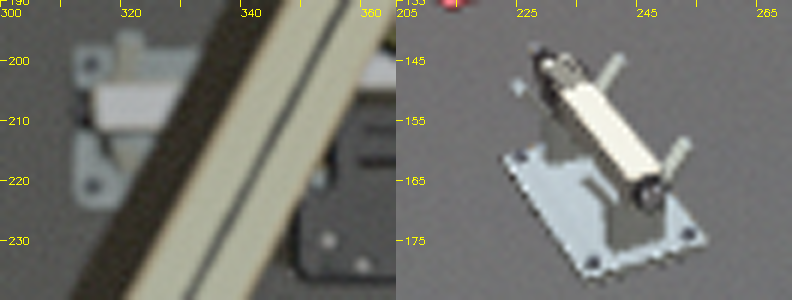

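The scene view shows the probe lying in both saddles, with its button end at (247,167). Now the lever.

```bash
python3 -m inch '[207,196,0,-74,75,207,196,0,-74,75,207,196,0,-74,75,207,196,0,-74,75,207,196,0,-74,75,207,196,0,-74,75,207,196,0,-74,75,207,196,0,-74,75,207,196,0,-74,75,207,196,0,-74,75]';python3 -m inch '[0,0,0,-2.5,75,0,0,0,-2.5,75]'
```

```text
t: 10.53
tool_pos: [0.6828, -0.0368, 0.1784]
orientation: [-3.1, -0.5, 0.008]
force: [0.4, -0.9, 0.2]
opening: 0.0696
gripper_force: 0.0
t: 10.7
tool_pos: [0.6825, -0.0378, 0.1793]
orientation: [-3.11, -0.436, 0.006]
force: [0.2, 0.5, -0.8]
opening: 0.0698
gripper_force: 0.0
```

```bash
python3 -m inch '[3,-2,-40,-1,75,3,-2,-70,-1,75,3,-2,-79,-1,75,3,-2,-79,-1,75,3,-2,-79,-1,32,3,-2,-79,-1,32,3,-2,-79,-1,32,3,-2,-79,-1,32]' 10; python3 -m inch '[-2,7,1,0,32,-4,14,2,0,32,-6,21,3,0,32,-8,28,4,0,32,-10,35,4,0,32,-11,39,4,0,32,-11,39,4,0,32]'
```

```text
t: 11.37
tool_pos: [0.6881, -0.0403, 0.1059]
orientation: [3.113, 0.412, 0.006]
force: [1.2, 0.6, 0.1]
opening: 0.0477
gripper_force: 0.0
t: 11.95
tool_pos: [0.675, 0.0007, 0.1069]
orientation: [-3.113, -0.414, 0.002]
force: [0.2, -0.1, 0.2]
opening: 0.0299
gripper_force: 0.0
```

```bash
python3 -m inch '[0,-1,0,0,0,0,-1,0,0,0,0,-1,0,0,0,0,-1,0,0,0,0,-1,0,0,0]' 10; python3 - <<'E'
from h import *
from plant import read_camera
c=read_camera('scene');cv2.imwrite('pics/l.png',cv2.resize(c['image'][170:290,140:300],(800,600),interpolation=cv2.INTER_CUBIC))
E
```

```text
t: 12.37
tool_pos: [0.6752, -0.0021, 0.1067]
orientation: [-3.114, -0.412, 0.002]
force: [-1.3, 1.0, -1.3]
opening: 0.0212
gripper_force: 10.0
```

View pics/l.png

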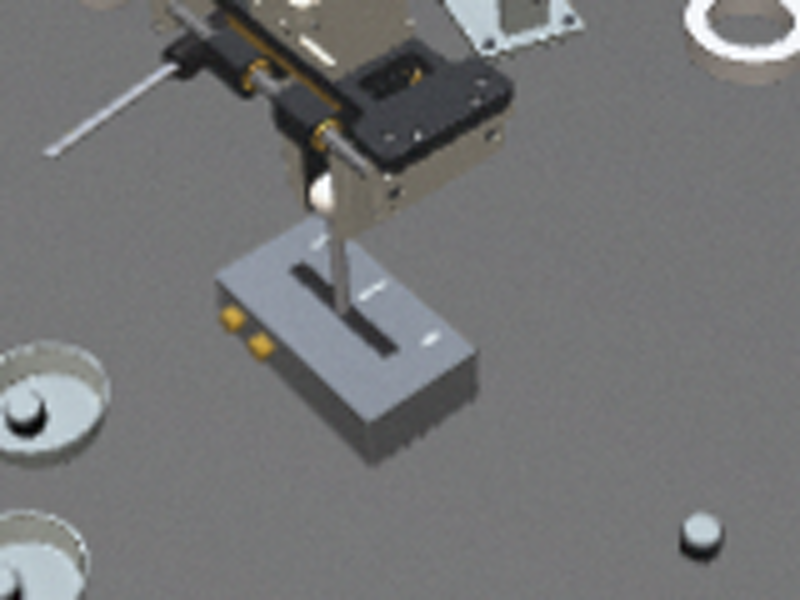

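The fingers hold the knob (opening 21 mm) at about (325,195) over the hinge at (343,310). I'll release, rise, clear the view and measure.

```bash
python3 -m inch '[0,0,0,0,50,0,0,0,0,50,0,0,0,0,50,0,0,0,0,50,0,0,40,0,50,0,0,80,0,50,-60,-80,110,0,50,-120,-160,120,0,50,-120,-160,120,0,50,-120,-160,120,0,50]'; python3 -m inch '[-60,-80,0,0,50,-80,-160,0,0,50,-80,-200,0,0,50,-80,-200,0,0,50,-80,-200,0,0,50]'; python3 - <<'E'
from h import *
from plant import read_camera
d={n:read_camera(n) for n in('scene','top')};pickle.dump(d,open('c4.pkl','wb'))
A=tiles(d['top']['image'],[(300,190),(210,110)]*2,6,66,50)[:300]
B=tiles(d['scene']['image'],[(205,135),(178,195)]*2,6,66,50)[:300]
cv2.imwrite('pics/c4.png',np.vstack([A,B]))
h=proj(d['top'],[.675,-.001,.12]),proj(d['scene'],[.675,-.001,.12]);print('upright knob',h)
px=[]
for n,g in(('top',h[0][0]),('scene',h[1][0])):
    x,y=[int(v) for v in g];w=d[n]['image'][y-14:y+14,x-14:x+14].astype(int)
    m=(w.min(2)>150).astype(np.uint8);k,l,st,ce=cv2.connectedComponentsWithStats(m);j=1+np.argmax(st[1:,4]);print(n,st[j],ce[j]+[x-14,y-14]);px.append(ce[j]+[x-14,y-14])
print(tri([d['top'],d['scene']],px))
E
```

```text
t: 13.25
tool_pos: [0.577, -0.1335, 0.2219]
orientation: [3.113, 0.414, 0.002]
force: [-0.1, -1.8, 0.2]
opening: 0.0462
gripper_force: 0.0
t: 13.67
tool_pos: [0.4996, -0.3257, 0.2216]
orientation: [3.113, 0.412, 0.002]
force: [0.5, 0.6, -0.6]
opening: 0.0466
gripper_force: 0.0
upright knob (array([[242.67909741, 125.72419169]]), array([[206.6069578 , 209.09988809]]))
top [12 10  6  7 34] [242.5 124. ]
scene [10 10  9  7 48] [205.79166667 207.9375    ]
[ 6.77191144e-01 -5.70836615e-04  1.25403535e-01]
```

View pics/c4.png

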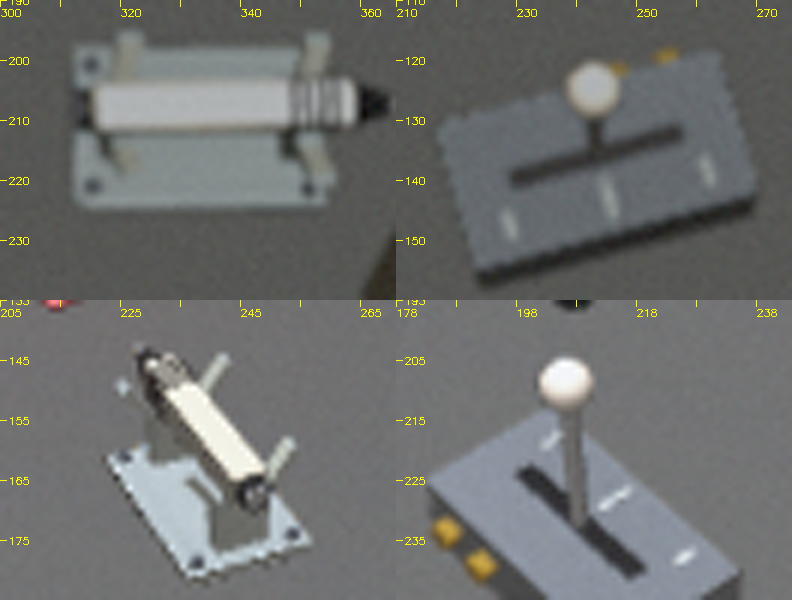

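The lever is upright (knob at (243,125) in top, against 242.7,125.7 predicted). The probe lies in both saddles. One numeric check before handing in.

```bash
python3 - <<'E'
from h import *
t=pickle.load(open('c4.pkl','rb'))['top'];C=(300,190)
a=atz(t,T(C,94,105),.064);b=atz(t,T(C,358,103),.064);print(a,b,(a+b)/2,np.linalg.norm(a-b))
from plant import robot;s=robot.read_state();print(s['force'],s['gripper_force'])
E
```

```text
[ 0.47907261 -0.17703283  0.064     ] [ 0.47727754 -0.28831776  0.064     ] [ 0.47817508 -0.23267529  0.064     ] 0.11129940946319675
[ 0.28987591 -0.09317514 -0.8125495 ] 0.0
```

The probe centre is within 2 mm of the cradle centre, so I'm handing in.

```bash
python3 -c "
from plant import job
print(job.close_job())"
```

```text
the job is handed in; nothing more can be done
None
```

Job handed in at about 14 s: by my measurements the button is fully in, the probe lies flat within 2 mm of the cradle's centre, the lever is upright, everything is let go and no bystander was touched; the hand-in returned no verdict.

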